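# Hand over the covered tomato dish, ears turned to the sides

## Robot

A 6-joint arm with a two-finger parallel gripper is mounted at the origin on a cart in front of the work surface, level with it; the furniture and walls round the work are solid. World frame = base frame: x ahead of the robot, y to its left, z up, the work surface at z = 0. Lengths are in m, angles in rad, forces in N, time in s.
With the tool pointing down it reaches from about 0.3 to 0.875 m from the base axis. Payload 6.4 kg.
Tool frame: the origin (TCP) lies at the very end of the fingers, on their centre line; the grasp point (between the pads) lies 19 mm behind it; z points along the fingers, y is the line along which they close (so a half turn about z gives the same grasp; the last joint's range is limited). The gripper opens to 85 mm and grips with 20 to 120 N. Pads are 22 mm wide; open, the fingers measure 114 mm over their backs; the gripper's body (76 mm by 85 mm) begins 54 mm behind the grasp point. The pads swing forward as they close: fully open they stand 13 mm farther back than shut.
Start: joints at [1.06, 0.181, 1.607, -0, 1.354, -0.206], TCP at [0.173, 0.549, 0.231] pointing down, gripper open.
Joint ranges: [-2.99, 2.99], [-0.89, 2.07], [0.3, 2.58], [-1.14, 4.28], [0, 2.63], [-3.12, 3.12]. Speed limits (rad/s): [2.57, 2.57, 3.01, 3.14, 3.14, 3.14].

## Interface

Orientations are given as a unit quaternion [w, x, y, z].
In Python, from bench import ctrl gives the robot as it stands.
- The arm moves only by the tool jog_arm, never from a script. Its argument "series" is a list that holds one entry, the list of rows, each a list of 7 numbers: the shift along the tool's x, y, z in mm, then the turn, a rotation vector about the tool's x, y, z in rad, then the finger opening in mm, from 0 to 85.4. In form: [[[tx, ty, tz, rx, ry, rz, gripper], ...]]. A call has exactly 10 rows; each row shifts and turns the commanded pose from where the row before left it, along the tool's axes as they then stand; what a row does not reach is not made up. A row lasts 1/10 s, in which the tool goes at most 50 mm and 8.59 degrees, less where a joint would pass 70% of its speed; a pose out of reach is approached as far as the arm can. A call with a gripper value outside its range is refused whole. The fingers move at their own pace and stop on an object; the grip force is fixed at half the most. Time passes only in rows, so rows that do not move let the fingers close, or fill a call up. It gives the time, the measured TCP pose, the force, the opening and the grip force at its end, in the units of the state.
- ctrl.get_obs(): the state, without advancing time (a new reading comes with each control period).
- ctrl.camera(name): name is "scene" or "top"; returns a dict with "frame" (480x640x3 uint8, blue, green, red), "z_map" (480x640 float32, m along the optical axis (not along the pixel's ray), 0 where there is no reading), "fx", "fy", "cx", "cy" (pixels), "xyz" and "rotation" of the camera in the world. Camera axes: x right, y down, z forward; pixel columns grow to the right and rows downward; lengths in m; the calibration is good to about 2 mm. A picture is of the moment at which its call begins.
- ctrl.hand_in(): hands the job in; it is judged then, once.
The state is a dict: "time_s": time; "q": joint angles; "dq": joint speeds; "joint_efforts": joint torques, N m; "eef_pos": TCP position; "eef_rot": TCP orientation; "wrist_force": force on the tool from outside, world axes, zero at the start; "torque": the same for the moment, N m; "opening": opening from 0.0 (shut) to 1.0 (fully open); "grasp_force": force on a finger pad.
Only numpy, scipy, OpenCV 4.12 (cv2) and the standard library are available. Lean on these libraries where they do the work, as an engineer would, in place of code of your own. Each camera call takes 0.05 s, during which the arm holds its last target. There are 200 camera calls.

## Task

The clear cover of the small white dish is only half pressed on: push it straight down until it is fully home, so that the dish can be carried by the wooden bar on the cover. Then lift the dish by that bar at least 10 cm straight up, clear of the things beside it, and only then turn it a quarter turn, either way, so that its two ears point left and right along the worktop for someone to take it; keep it level and turn it smoothly so that the ripe tomato inside stays in the middle, and do not disturb anything else. Finish while still holding the dish up like this, level and still: do not put it down or let go.

Things in the scene. Friction and masses are not known exactly. Their poses are not given: they have to be found in the camera images.
- keeper: round white stoneware dish on a foot, 168 mm across, rim 50 mm high, about 0.7 kg in all. Its floor is a shallow hollow, lowest in the middle, 11 mm above the underside. Two loop ears stick out along its own +x and -x, to 117 mm from the centre, 42 mm high. Origin: centre of the underside; z up. At first the ears point towards and away from the robot, within 17 degrees
- keeper_lid (a joint): height in m of the cover above fully home: 0 is home (flange on the dish's rim), at most 0.014; starts 6 to 11 mm up. The clear domed cover slides straight up and down in the dish on a green seal that grips with about 10 N and shows under the flange while the cover is up. The seal carries the dish's weight; the cover cannot turn in the dish
- keeper_handle (a point): middle of the wooden carrying bar on top of the cover: 92 mm long along the dish's own x (the line of the ears), 14 mm wide, 20 mm tall, on two steel posts 34 mm either side of the middle. With the cover home this point is 112 mm above the dish's underside; the crown of the dome is 24 mm below it
- tomato_mid (a point): centre of the loose red tomato inside the dish, 62 mm across; it starts in the middle of the dish, can roll, and has 12 mm or more of room above it under the dome
- worktop_edge (a point): fixed point on the front edge of the worktop; its x points away from the robot, its y along the edge to the left
- lemon: loose yellow lemon, 83 x 58 x 58 mm, on the worktop beside the dish; origin under its middle
- garlic: loose garlic bulb, 50 mm, on the worktop beside the dish; origin under its middle
- tin: loose food tin, 75 mm across, 58 mm tall, on the worktop behind and to the left of the dish; origin under its middle

How it is judged:
By the outcome, as a careful person would: the job done as asked, in the order asked, and still so for the second after the job is handed in, while the arm keeps its last pose, push and grip.
It also fails if it takes over 38 s, if anything falls off the work surface, if the arm or the gripper's body presses on something with over 40 N, if the wrist force passes 120 N, or if a joint passes its speed limit or range.

## Working session

There is one attempt and no reset: what is moved stays moved. The work goes in short steps, Python scripts to look and compute and a tool call to move; the robot and the scene stay as the last step left them, time stands still between calls to the robot, and variables do not carry over. Pictures are saved under pics/ and viewed, at most 10 in all, crops included, and the job is handed in when it is done.

Besides the shell and the picture viewer there is one more tool, called after "Request:" as name(argument=value, ...) on one line, values as JSON. jog_arm: Moves the arm, as the interface text tells. Its arguments: {"type":"object","properties":{"series":{"type":"array"}},"required":["series"]}

```bash
mkdir -p pics; python3 - <<'E'
from bench import ctrl
import cv2,numpy as np
o=ctrl.get_obs();print({k:np.round(v,3).tolist() for k,v in o.items()})
for n in("scene","top"):
    c=ctrl.camera(n);cv2.imwrite(f"pics/{n}0.png",c["frame"]);np.savez(f"{n}0.npz",**c)
    print(n,c["fx"],c["fy"],c["cx"],c["cy"],c["xyz"],c["rotation"])
E
```

```text
{'time_s': 0.0, 'q': [1.06, 0.182, 1.608, 0.0, 1.354, -0.206], 'dq': [0.002, 0.001, 0.0, -0.001, 0.002, -0.0], 'joint_efforts': [0.0, -44.487, -35.134, -0.0, 0.009, 0.0], 'eef_pos': [0.172, 0.548, 0.23], 'eef_rot': [-0.0, 0.152, 0.988, -0.001], 'wrist_force': [-0.156, 0.168, 0.6], 'torque': [-0.033, 0.04, -0.02], 'grasp_force': 0.0, 'opening': 1.0}
scene 542.0034348353546 542.0034348353546 318.67805217950894 235.22638769048336 [ 0.11272742 -0.28598138  0.65218196] [-0.40412463  0.8592299  -0.28292061  0.13551083]
top 489.30645672363886 489.30645672363886 324.22201114545794 240.7662265771603 [0.45493329 0.25697188 0.9577993 ] [ 0.01704337 -0.69889207  0.71401272 -0.03801625]
```

View pics/scene0.png

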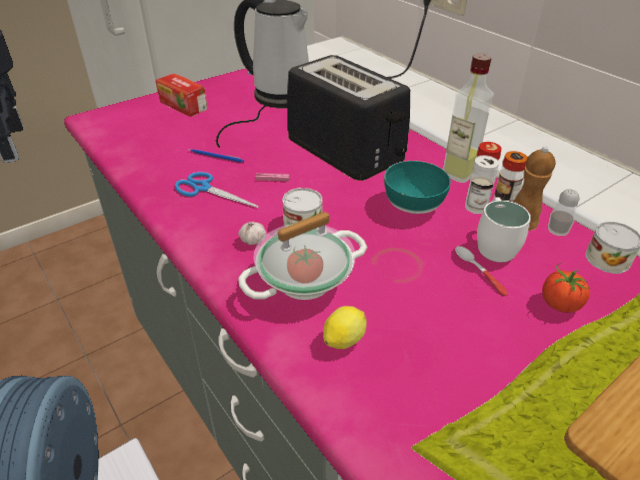

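View pics/top0.png

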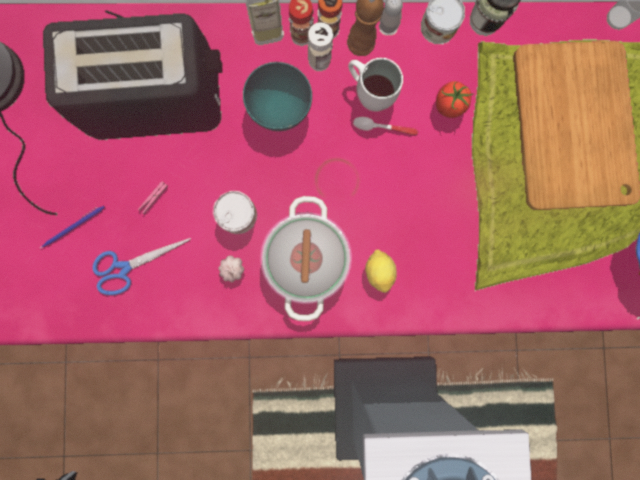

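The scene view shows the bar at (304,227) over the dish, with the lemon at (345,327), garlic at (251,233) and tin at (302,208). In the top view the bar runs from (307,231) to (305,283). The ears are at (308,208) and (303,309), lemon at (381,271), garlic at (231,269) and tin at (235,212).

```bash
cat > h.py <<'E'
import numpy as np,cv2
from scipy.spatial.transform import Rotation as R
def cloud(c):
    z=np.asarray(c["z_map"]);v,u=np.mgrid[:480,:640]
    p=np.stack([(u-c["cx"])/c["fx"]*z,(v-c["cy"])/c["fy"]*z,z],-1)
    q=np.array(c["rotation"]);r=R.from_quat(q,scalar_first=True) if q.size==4 else R.from_matrix(q)
    return r.apply(p.reshape(-1,3)).reshape(480,640,3)+c["xyz"]
def bar(c,box):
    """wooden-hue pixels above the dish inside box (u0,v0,u1,v1)"""
    P=cloud(c);h=cv2.cvtColor(np.asarray(c["frame"]),cv2.COLOR_BGR2HSV)
    m=(h[...,0]>7)&(h[...,0]<20)&(h[...,1]>130)&(P[...,2]>.09)&(np.asarray(c["z_map"])>0)
    b=np.zeros_like(m);b[box[1]:box[3],box[0]:box[2]]=1
    return P[m&b]
def line(p):
    xy=p[:,:2];r=cv2.minAreaRect((xy*1000).astype(np.float32))
    d=np.linalg.svd(xy-xy.mean(0))[2][0];d=d*np.sign(d[0]) 
    return r,np.degrees(np.arctan2(d[1],d[0]))
E
python3 - <<'E'
from h import *
for n,b in(("scene",(265,200,345,250)),("top",(290,220,325,295))):
    c=np.load(n+"0.npz");p=bar(c,b);print(n,len(p),line(p),np.percentile(p[:,2],[2,10,50,90,98]).round(4),p.mean(0))
c=np.load("top0.npz");P=cloud(c);f=c["frame"].astype(int)
# dish white pixels: rim/ears centroid
for nm,(u,v) in dict(earfar=(308,201),earnear=(303,317),rimL=(265,257),rimR=(347,257),lemon=(381,271),garlic=(231,269),tin=(235,212)).items():print(nm,P[v-1:v+2,u-1:u+2].reshape(-1,3).mean(0).round(3),f[v,u])
E
```

```text
scene 586 (((491.84857177734375, 262.2385559082031), (15.141984939575195, 89.60659790039062), 85.49048614501953), np.float64(-3.4287736843951357)) [0.114  0.1161 0.1247 0.1285 0.1293] [0.49052161 0.25966677 0.12342884]h.py:16: RuntimeWarning: Mean of empty slice.
  d=np.linalg.svd(xy-xy.mean(0))[2][0];d=d*np.sign(d[0])
  ret = um.true_divide(
Traceback (most recent call last):
IndexError: index -1 is out of bounds for axis 0 with size 0
```

```bash
python3 - <<'E'
from h import *
c=np.load("top0.npz");P=cloud(c);f=c["frame"];hsv=cv2.cvtColor(f,cv2.COLOR_BGR2HSV)
for q in [(307,240),(306,257),(305,275)]:print(q,P[q[1],q[0]].round(3),hsv[q[1],q[0]])
m=(P[...,2]>.118)&(P[...,2]<.16);m[:220]=0;m[300:]=0;m[:,:285]=0;m[:,330:]=0
p=P[m];print(len(p),line(p),np.percentile(p[:,2],[2,50,98]),p.mean(0))
for nm,(u,v) in dict(earfar=(308,201),earnear=(303,317),rimL=(265,257),rimR=(347,257),lemon=(381,271),garlic=(231,269),tin=(235,212)).items():print(nm,P[v-1:v+2,u-1:u+2].reshape(-1,3).mean(0).round(3),hsv[v,u])
c=np.load("scene0.npz");P=cloud(c)
for nm,(u,v) in dict(table=(380,290),lemon=(345,315),garlic=(251,226),tin=(302,197)).items():print(nm,P[v,u].round(3))
E
```

```text
(307, 240) [0.521 0.261 0.126] [ 11 121 177]
(306, 257) [0.493 0.263 0.127] [ 12 123 179]
(305, 275) [0.462 0.265 0.128] [ 12 123 181]
430 (((495.48046875, 263.6582336425781), (13.93140697479248, 90.78456115722656), 86.34146118164062), np.float64(-3.740823808085252)) [0.12306785 0.12771635 0.13086   ] [0.49497541 0.26365139 0.12756812]
earfar [0.604 0.258 0.029] [  3  38 194]
earnear [0.386 0.271 0.047] [ 19   9 239]
rimL [0.497 0.339 0.06 ] [ 49  16 172]
rimR [0.494 0.188 0.06 ] [  7  12 192]
lemon [0.467 0.126 0.058] [ 26 136 240]
garlic [0.477 0.403 0.046] [  7  40 216]
tin [0.582 0.393 0.054] [  4   9 229]
table [ 0.583  0.17  -0.001]
lemon [0.467 0.122 0.056]
garlic [0.474 0.402 0.039]
tin [0.59  0.407 0.052]
```

Request:
jog_arm(series=[[[0, 0, 0, 0, 0, -0.12, 85], [0, 0, 0, 0, 0, -0.121, 70], [-37, -29, 0, 0, 0, 0, 45], [-37, -29, 0, 0, 0, 0, 45], [-37, -29, 0, 0, 0, 0, 45], [-37, -29, 0, 0, 0, 0, 45], [-37, -29, 0, 0, 0, 0, 45], [-37, -29, 0, 0, 0, 0, 45], [-37, -29, 0, 0, 0, 0, 45], [-37, -29, 0, 0, 0, 0, 45]]])

```text
time_s: 1.1
eef_pos: [0.4541, 0.2965, 0.2311]
eef_rot: [-0.0, 0.032, 0.999, -0.0]
wrist_force: [0.8, 0.2, -0.4]
opening: 0.529
grasp_force: 0.0
```

```bash
cat >> h.py <<'E'
def rep(o,tgt=None,yaw=None):
    r=R.from_quat(o["eef_rot"],scalar_first=True);M=r.as_matrix()
    print("t",o["time_s"],"pos",np.round(o["eef_pos"],4),"x az",np.degrees(np.arctan2(M[1,0],M[0,0])).round(2),"zaxis",M[:,2].round(4),"F",np.round(o["wrist_force"],1),"T",np.round(o["torque"],2),"open",round(float(o["opening"])*85.4,1),"g",o["grasp_force"],"q",np.round(o["q"],2))
    if tgt is not None: print("tool shift mm",(M.T@(np.array(tgt)-o["eef_pos"])*1000).round(1))
E
python3 - <<'E'
from h import *
from bench import ctrl
rep(ctrl.get_obs(),[.494,.263,.200])
c=np.load("top0.npz");P=cloud(c);f=cv2.cvtColor(c["frame"],cv2.COLOR_BGR2HSV)
m=(f[...,0]>160)&(f[...,0]<178)&(f[...,1]>170)&(abs(P[...,2])<.012)
us=[u for u in range(40,620,10) if m[300:360,u].any()]
e=np.array([P[300+np.where(m[300:360,u])[0].max(),u] for u in us]);k=np.polyfit(e[:,1],e[:,0],1);print("edge x=",k,"deg",np.degrees(k[0]),np.std(e[:,0]-np.polyval(k,e[:,1])))
E
```

```text
t 1.1 pos [0.4541 0.2965 0.2311] x az 176.34 zaxis [-4.e-04 -0.e+00 -1.e+00] F [ 0.8  0.2 -0.4] T [ 0.03  0.04 -0.02] open 45.2 g 0.0 q [ 0.36  0.11  1.69  0.    1.34 -1.15]
tool shift mm [-42.  -30.9  31. ]
edge x= [0.00799493 0.36282092] deg 0.4580755329733601 0.021909611802327433
```

Request:
jog_arm(series=[[[-21, -15.5, 0, 0, 0, 0, 45], [-20, -15.5, 0, 0, 0, 0, 45], [0, 0, 20, 0, 0, 0, 45], [0, 0, 25, 0, 0, 0, 45], [0, 0, 25, 0, 0, 0, 45], [0, 0, 20, 0, 0, 0, 45], [0, 0, 15, 0, 0, 0, 45], [0, 0, 13, 0, 0, 0, 45], [0, 0, 10, 0, 0, 0, 45], [0, 0, 0, 0, 0, 0, 45]]])

```text
time_s: 2.1
eef_pos: [0.4913, 0.2644, 0.102]
eef_rot: [-0.001, 0.032, 0.999, -0.0]
wrist_force: [0.8, -0.1, 0.1]
opening: 0.526
grasp_force: 0.0
```

```bash
python3 - <<'E'
from h import *
from bench import ctrl
rep(ctrl.get_obs(),[.493,.263,.1025])
a=ctrl.camera("scene")["frame"][150:320,220:400];b=ctrl.camera("top")["frame"][180:330,220:400]
g=lambda i:cv2.resize(i,(400,370))
cv2.imwrite("pics/c1.png",np.hstack([g(a),g(b)]))
E
```

```text
t 2.1 pos [0.4913 0.2644 0.102 ] x az 176.35 zaxis [-2.1e-03 -6.0e-04 -1.0e+00] F [ 0.8 -0.1  0.1] T [ 0.   -0.06 -0.03] open 45.0 g 0.0 q [ 0.28  0.3   1.75 -0.    1.1  -1.23]
tool shift mm [-1.8 -1.2 -0.5]
```

View pics/c1.png

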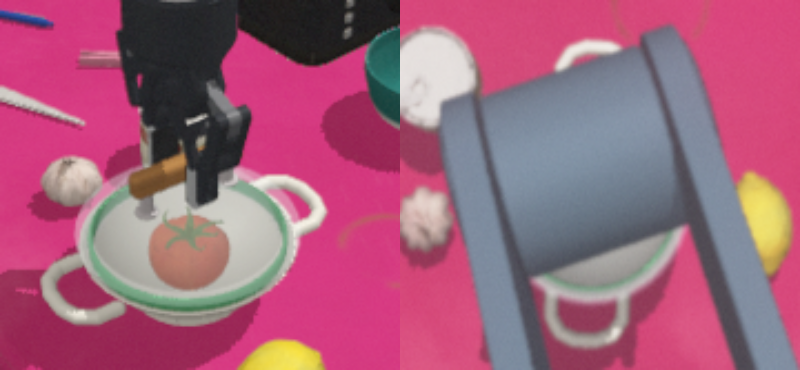

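The fingers straddle the bar at about (165,170) in the left crop and touch nothing; the green seal shows under the flange. I'll trim by 1–2 mm and close.

Request:
jog_arm(series=[[[-1.5, -1, 0, 0, 0, 0, 35], [0, 0, 0, 0, 0, 0, 28], [0, 0, 0, 0, 0, 0, 24], [0, 0, 0, 0, 0, 0, 20], [0, 0, 0, 0, 0, 0, 16], [0, 0, 0, 0, 0, 0, 8], [0, 0, 0, 0, 0, 0, 0], [0, 0, 0, 0, 0, 0, 0], [0, 0, 0, 0, 0, 0, 0], [0, 0, 0, 0, 0, 0, 0]]])

```text
time_s: 3.2
eef_pos: [0.4936, 0.2638, 0.1035]
eef_rot: [0.0, 0.032, 0.999, 0.0]
wrist_force: [0.2, 3.7, 1.6]
opening: 0.153
grasp_force: 59.6
```

```bash
python3 - <<'E'
from h import *
from bench import ctrl
rep(ctrl.get_obs())
E
```

```text
t 3.2 pos [0.4936 0.2638 0.1035] x az 176.35 zaxis [ 4.e-04  5.e-04 -1.e+00] F [0.2 3.7 1.6] T [ 0.49  0.07 -0.08] open 13.1 g 59.56870436668396 q [ 0.28  0.3   1.75  0.    1.1  -1.23]
```

Request:
jog_arm(series=[[[0, 0.5, 0, 0, 0, 0, 0], [0, 0, 1, 0, 0, 0, 0], [0, 0, 1, 0, 0, 0, 0], [0, 0, 1, 0, 0, 0, 0], [0, 0, 1, 0, 0, 0, 0], [0, 0, 0.5, 0, 0, 0, 0], [0, 0, 0.5, 0, 0, 0, 0], [0, 0, 0, 0, 0, 0, 0], [0, 0, 0, 0, 0, 0, 0], [0, 0, 0, 0, 0, 0, 0]]])

```text
time_s: 4.2
eef_pos: [0.4936, 0.264, 0.099]
eef_rot: [0.0, 0.032, 0.999, -0.0]
wrist_force: [-3.4, 1.6, 8.1]
opening: 0.15
grasp_force: 60.4
```

```bash
python3 - <<'E'
from h import *
from bench import ctrl
rep(ctrl.get_obs())
E
```

```text
t 4.2 pos [0.4936 0.264  0.099 ] x az 176.36 zaxis [ 2.e-04 -2.e-04 -1.e+00] F [-3.4  1.6  8.1] T [0.09 0.42 0.04] open 12.8 g 60.448331236839294 q [ 0.28  0.3   1.75 -0.    1.09 -1.23]
```

Request:
jog_arm(series=[[[0, 0, 0.5, 0, 0, 0, 0], [0, 0, 0.5, 0, 0, 0, 0], [0, 0, 0.5, 0, 0, 0, 0], [0, 0, 0.5, 0, 0, 0, 0], [0, 0, 0, 0, 0, 0, 0], [0, 0, 0, 0, 0, 0, 0], [0, 0, 0, 0, 0, 0, 0], [0, 0, 0, 0, 0, 0, 0], [0, 0, 0, 0, 0, 0, 0], [0, 0, 0, 0, 0, 0, 0]]])

```text
time_s: 5.2
eef_pos: [0.4937, 0.2639, 0.097]
eef_rot: [0.0, 0.032, 0.999, -0.0]
wrist_force: [-3.0, 1.8, 8.5]
opening: 0.153
grasp_force: 60.5
```

```bash
python3 - <<'E'
from h import *
from bench import ctrl
rep(ctrl.get_obs())
E
```

```text
t 5.2 pos [0.4937 0.2639 0.097 ] x az 176.35 zaxis [ 2.e-04 -2.e-04 -1.e+00] F [-3.   1.8  8.5] T [ 0.13  0.46 -0.03] open 13.1 g 60.45035362243652 q [ 0.28  0.31  1.75 -0.    1.09 -1.23]
```

Request:
jog_arm(series=[[[0, 0, 0.5, 0, 0, 0, 0], [0, 0, 0, 0, 0, 0, 0], [0, 0, 0.5, 0, 0, 0, 0], [0, 0, 0, 0, 0, 0, 0], [0, 0, 0.5, 0, 0, 0, 0], [0, 0, 0, 0, 0, 0, 0], [0, 0, 0, 0, 0, 0, 0], [0, 0, 0, 0, 0, 0, 0], [0, 0, 0, 0, 0, 0, 0], [0, 0, 0, 0, 0, 0, 0]]])

```text
time_s: 6.2
eef_pos: [0.4937, 0.264, 0.0961]
eef_rot: [0.0, 0.032, 0.999, -0.0]
wrist_force: [-4.3, 0.7, 11.9]
opening: 0.147
grasp_force: 61.1
```

```bash
python3 - <<'E'
from h import *
from bench import ctrl
rep(ctrl.get_obs())
a=ctrl.camera("scene")["frame"][190:310,230:380]
cv2.imwrite("pics/c2.png",cv2.resize(a,(750,600),interpolation=cv2.INTER_CUBIC))
E
```

```text
t 6.2 pos [0.4937 0.264  0.0961] x az 176.36 zaxis [ 3.e-04 -2.e-04 -1.e+00] F [-4.3  0.7 11.9] T [-0.01  0.77 -0.02] open 12.6 g 61.10957622528076 q [ 0.28  0.31  1.75 -0.    1.08 -1.23]
```

View pics/c2.png

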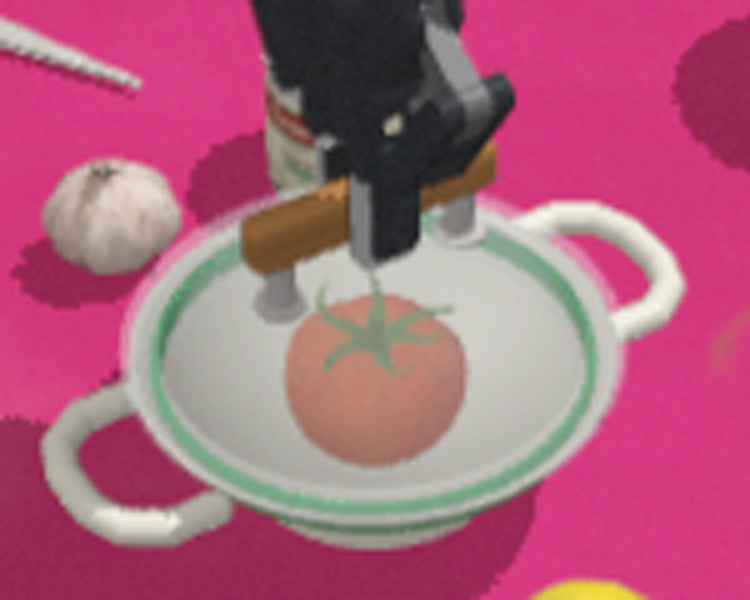

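The flange now sits close to the rim all round, with no gap visible outside it; the green ring is the seal seen through the clear cover. Force has begun to rise, so I'll push a little more to confirm it is seated.

Request:
jog_arm(series=[[[0, 0, 0.5, 0, 0, 0, 0], [0, 0, 0, 0, 0, 0, 0], [0, 0, 0.5, 0, 0, 0, 0], [0, 0, 0, 0, 0, 0, 0], [0, 0, 0.5, 0, 0, 0, 0], [0, 0, 0, 0, 0, 0, 0], [0, 0, 0, 0, 0, 0, 0], [0, 0, 0, 0, 0, 0, 0], [0, 0, 0, 0, 0, 0, 0], [0, 0, 0, 0, 0, 0, 0]]])

```text
time_s: 7.25
eef_pos: [0.4938, 0.264, 0.096]
eef_rot: [0.0, 0.032, 0.999, -0.0]
wrist_force: [-9.5, -2.3, 22.8]
opening: 0.157
grasp_force: 62.7
```

```bash
python3 - <<'E'
from h import *
from bench import ctrl
rep(ctrl.get_obs())
c=ctrl.camera("scene");p=bar(c,(265,200,345,250));print(len(p),np.percentile(p[:,2],[2,10,50,90,98]).round(4))
E
```

```text
t 7.25 pos [0.4938 0.264  0.096 ] x az 176.37 zaxis [ 4.e-04 -4.e-04 -1.e+00] F [-9.5 -2.3 22.8] T [-0.31  1.56 -0.02] open 13.4 g 62.72940158843994 q [ 0.28  0.31  1.75 -0.    1.08 -1.23]
311 [0.1061 0.1081 0.1161 0.1207 0.122 ]
```

The cover is home: the tool stalled at z = 0.0960 while the force rose to 23 N, and the bar top is at 0.122. Now I'll lift gently.

Request:
jog_arm(series=[[[0, 0, -1, 0, 0, 0, 0], [0, 0, -1, 0, 0, 0, 0], [0, 0, -2, 0, 0, 0, 0], [0, 0, -3, 0, 0, 0, 0], [0, 0, -4, 0, 0, 0, 0], [0, 0, -5, 0, 0, 0, 0], [0, 0, -6, 0, 0, 0, 0], [0, 0, -7, 0, 0, 0, 0], [0, 0, -5, 0, 0, 0, 0], [0, 0, -2, 0, 0, 0, 0]]])

```text
time_s: 8.3
eef_pos: [0.4941, 0.2642, 0.1304]
eef_rot: [0.001, 0.032, 0.999, 0.0]
wrist_force: [0.5, 0.3, -7.4]
opening: 0.151
grasp_force: 58.5
```

```bash
python3 - <<'E'
from h import *
from bench import ctrl
rep(ctrl.get_obs())
c=ctrl.camera("scene")
cv2.imwrite("pics/c3.png",cv2.resize(c["frame"][160:330,220:400],(600,567),interpolation=cv2.INTER_CUBIC))
E
```

```text
t 8.3 pos [0.4941 0.2642 0.1304] x az 176.34 zaxis [ 1.6e-03  5.0e-04 -1.0e+00] F [ 0.5  0.3 -7.4] T [0.07 0.03 0.02] open 12.9 g 58.46968710422516 q [ 0.28  0.26  1.73  0.    1.15 -1.23]
```

View pics/c3.png

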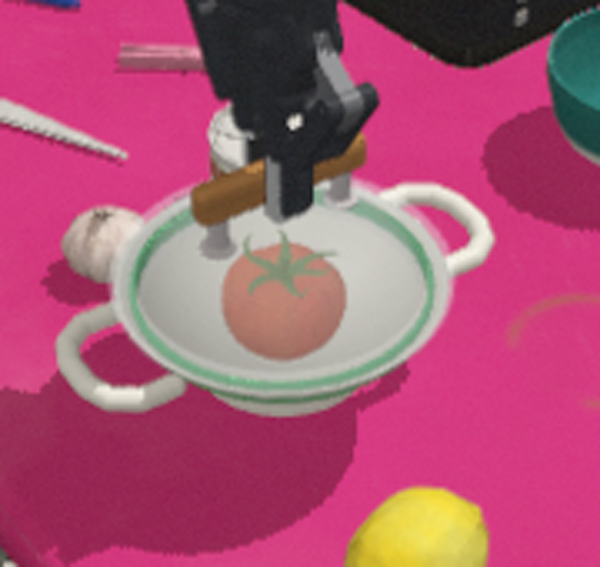

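The dish hangs level at 7.4 N with the tomato centred at about (283,300). Its shadow is detached from it and the cover is still seated. I'll continue straight up.

Request:
jog_arm(series=[[[0, 0, -3, 0, 0, 0, 0], [0, 0, -7, 0, 0, 0, 0], [0, 0, -11, 0, 0, 0, 0], [0, 0, -14, 0, 0, 0, 0], [0, 0, -16, 0, 0, 0, 0], [0, 0, -16, 0, 0, 0, 0], [0, 0, -14, 0, 0, 0, 0], [0, 0, -11, 0, 0, 0, 0], [0, 0, -6, 0, 0, 0, 0], [0, 0, -2, 0, 0, 0, 0]]])

```text
time_s: 9.35
eef_pos: [0.4938, 0.2641, 0.2301]
eef_rot: [0.001, 0.032, 0.999, 0.0]
wrist_force: [0.4, -0.3, -7.6]
opening: 0.156
grasp_force: 58.7
```

```bash
python3 - <<'E'
from h import *
from bench import ctrl
rep(ctrl.get_obs())
c=ctrl.camera("scene");p=bar(c,(200,100,400,250));print(len(p),line(p))
E
```

```text
t 9.35 pos [0.4938 0.2641 0.2301] x az 176.35 zaxis [ 1.1e-03  3.0e-04 -1.0e+00] F [ 0.4 -0.3 -7.6] T [-0.04  0.07  0.03] open 13.3 g 58.69778394699097 q [ 0.28  0.15  1.65  0.    1.35 -1.23]
486 (((648.3370361328125, 317.9775085449219), (415.9586181640625, 64.50132751464844), 22.975505828857422), np.float64(7.681892789864267))
```

Request:
jog_arm(series=[[[0, 0, 0, 0, 0, 0.004, 0], [0, 0, 0, 0, 0, 0.008, 0], [0, 0, 0, 0, 0, 0.013, 0], [0, 0, 0, 0, 0, 0.018, 0], [0, 0, 0, 0, 0, 0.023, 0], [0, 0, 0, 0, 0, 0.028, 0], [0, 0, 0, 0, 0, 0.033, 0], [0, 0, 0, 0, 0, 0.038, 0], [0, 0, 0, 0, 0, 0.043, 0], [0, 0, 0, 0, 0, 0.046, 0]]])

```text
time_s: 10.4
eef_pos: [0.4936, 0.264, 0.2293]
eef_rot: [0.0, 0.16, 0.987, 0.0]
wrist_force: [-1.2, 0.1, -7.9]
opening: 0.155
grasp_force: 58.7
```

Request:
jog_arm(series=[[[0, 0, 0, 0, 0, 0.05, 0], [0, 0, 0, 0, 0, 0.05, 0], [0, 0, 0, 0, 0, 0.05, 0], [0, 0, 0, 0, 0, 0.05, 0], [0, 0, 0, 0, 0, 0.05, 0], [0, 0, 0, 0, 0, 0.05, 0], [0, 0, 0, 0, 0, 0.05, 0], [0, 0, 0, 0, 0, 0.05, 0], [0, 0, 0, 0, 0, 0.05, 0], [0, 0, 0, 0, 0, 0.05, 0]]])

```text
time_s: 11.4
eef_pos: [0.4936, 0.264, 0.2293]
eef_rot: [0.0, 0.399, 0.917, -0.0]
wrist_force: [0.5, 0.4, -8.0]
opening: 0.15
grasp_force: 58.7
```

Request:
jog_arm(series=[[[0, 0, 0, 0, 0, 0.05, 0], [0, 0, 0, 0, 0, 0.05, 0], [0, 0, 0, 0, 0, 0.05, 0], [0, 0, 0, 0, 0, 0.05, 0], [0, 0, 0, 0, 0, 0.05, 0], [0, 0, 0, 0, 0, 0.05, 0], [0, 0, 0, 0, 0, 0.05, 0], [0, 0, 0, 0, 0, 0.05, 0], [0, 0, 0, 0, 0, 0.05, 0], [0, 0, 0, 0, 0, 0.05, 0]]])

```text
time_s: 12.4
eef_pos: [0.4936, 0.264, 0.2293]
eef_rot: [0.0, 0.614, 0.79, 0.0]
wrist_force: [0.4, 0.1, -7.9]
opening: 0.156
grasp_force: 58.7
```

Request:
jog_arm(series=[[[0, 0, 0, 0, 0, 0.046, 0], [0, 0, 0, 0, 0, 0.043, 0], [0, 0, 0, 0, 0, 0.038, 0], [0, 0, 0, 0, 0, 0.033, 0], [0, 0, 0, 0, 0, 0.028, 0], [0, 0, 0, 0, 0, 0.023, 0], [0, 0, 0, 0, 0, 0.018, 0], [0, 0, 0, 0, 0, 0.013, 0], [0, 0, 0, 0, 0, 0.008, 0], [0, 0, 0, 0, 0, 0.004, 0]]])

```text
time_s: 13.4
eef_pos: [0.4936, 0.264, 0.2293]
eef_rot: [0.0, 0.708, 0.707, 0.0]
wrist_force: [0.3, -0.4, -7.5]
opening: 0.15
grasp_force: 58.7
```

```bash
python3 - <<'E'
from h import *
from bench import ctrl
rep(ctrl.get_obs())
c=ctrl.camera("scene");np.savez("s5.npz",**c);d=ctrl.camera("top")
cv2.imwrite("pics/c5.png",c["frame"]);cv2.imwrite("pics/t5.png",cv2.resize(d["frame"][150:360,180:460],(640,480)))
E
```

```text
t 13.4 pos [0.4936 0.264  0.2293] x az 89.92 zaxis [ 0.  0. -1.] F [ 0.3 -0.4 -7.5] T [-0.02 -0.06 -0.01] open 12.8 g 58.66419196128845 q [ 0.28  0.15  1.65 -0.    1.34  0.28]
```

View pics/c5.png

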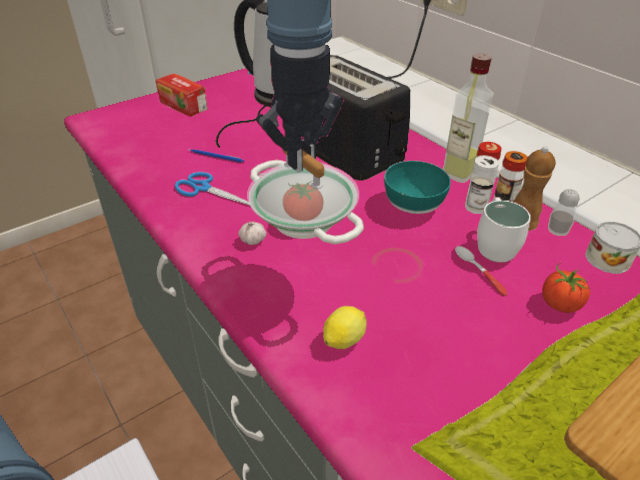

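View pics/t5.png

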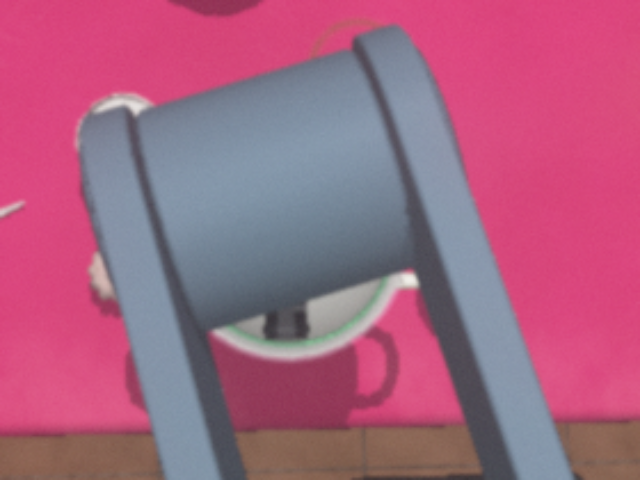

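The dish is up, level and turned, with ears at (268,172) and (340,229) along the worktop and the tomato central at (303,202). Lemon and garlic are where they were. The top view is mostly blocked by the arm. I'll hold still for 1 s, then hand in.

Request:
jog_arm(series=[[[0, 0, 0, 0, 0, 0, 0], [0, 0, 0, 0, 0, 0, 0], [0, 0, 0, 0, 0, 0, 0], [0, 0, 0, 0, 0, 0, 0], [0, 0, 0, 0, 0, 0, 0], [0, 0, 0, 0, 0, 0, 0], [0, 0, 0, 0, 0, 0, 0], [0, 0, 0, 0, 0, 0, 0], [0, 0, 0, 0, 0, 0, 0], [0, 0, 0, 0, 0, 0, 0]]])

```text
time_s: 14.5
eef_pos: [0.4936, 0.264, 0.2293]
eef_rot: [-0.0, 0.707, 0.707, -0.0]
wrist_force: [-0.3, -0.3, -7.4]
opening: 0.152
grasp_force: 58.7
```

```bash
python3 - <<'E'
from h import *
from bench import ctrl
rep(ctrl.get_obs())
print(ctrl.hand_in())
E
```

```text
t 14.5 pos [0.4936 0.264  0.2293] x az 89.94 zaxis [-0.  0. -1.] F [-0.3 -0.3 -7.4] T [ 0.03 -0.01  0.02] open 13.0 g 58.66465151309967 q [0.28 0.15 1.65 0.   1.34 0.28]
the job is handed in; nothing more can be done
None
```

Handed in at 14.5 s: the cover is pressed home, the dish was lifted about 13 cm by its bar and then turned so its ears point left and right, and it is held level and still with the tomato in the middle; no verdict came back.

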